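Clip the cabinet key's snap hook onto the bench anchor

ROBOT

A 6-joint arm with a two-finger parallel gripper is mounted at the origin on a cart in front of the work surface, level with it; the furniture and walls round the work are solid. World frame = base frame: x ahead of the robot, y to its left, z up, the work surface at z = 0. Lengths are in m, angles in rad, forces in N, time in s.
With the tool pointing down it reaches from about 0.375 to 0.975 m from the base axis. Payload 3.8 kg.
Tool frame: the origin (TCP) lies at the very end of the fingers, on their centre line; the grasp point (between the pads) lies 19 mm behind it (bot.tcp_to_grasp is the z of the grasp point in the tool frame, in m); z points along the fingers, y is the line along which they close (so a half turn about z gives the same grasp; the last joint's range is limited). The gripper opens to 85 mm and grips with 20 to 120 N. Pads are 22 mm wide; open, the fingers measure 114 mm over their backs; the gripper's body (76 mm by 85 mm) begins 54 mm behind the grasp point. The pads swing forward as they close: fully open they stand 13 mm farther back than shut.
Start: joints at [1.269, 0.264, 1.604, -0, 1.274, -0.037], TCP at [0.177, 0.651, 0.231] pointing down, gripper open.
Joint ranges: [-2.63, 2.63], [-0.94, 2.18], [0.31, 2.57], [-1.31, 4.45], [0, 2.66], [-2.55, 2.55]. Speed limits (rad/s): [2.57, 2.57, 3.14, 3.14, 3.14, 3.14].

INTERFACE

Orientations are given as a unit quaternion [w, x, y, z].
In Python, from workcell import bot gives the robot as it stands.
- The arm moves only by the tool apply_moves, never from a script. Its argument "moves" is a list of rows, each a list of 7 numbers: the shift along the tool's x, y, z as a fraction of full scale, then the turn, a rotation vector about the tool's x, y, z as a fraction of full scale, then the closure, from 0 (fully open) to 1 (shut). In form: [[tx, ty, tz, ax, ay, az, hand], ...]. A call has 1 to 12 rows; each row is the pose to reach, as a shift and turn from the pose commanded when the call began, along the tool's axes at that moment, turning the shorter way round; what a row does not reach only later rows make up. Full scale, the value 1, is 0.5 m for a shift and 180 degrees for a turn. A row lasts 1/10 s, in which the tool goes at most 50 mm and 8.59 degrees, less where a joint would pass 70% of its speed; a pose out of reach is approached as far as the arm can. A call with a number of a shift or a turn outside -1 to 1 is refused whole. A call with a gripper value outside its range is refused whole. The fingers move at their own pace and stop on an object; the grip force is fixed at half the most. Time passes only in rows, so rows that repeat a pose let the fingers close. It gives the time, the measured TCP pose, the force, the opening and the grip force at its end, in the units of the state.
- bot.observe(): the state, without advancing time (a new reading comes with each control period).
- bot.capture(name): name is "scene" or "top" or "wrist"; returns the picture (400x640x3 uint8, red, green, blue); there is no depth.
- bot.camera_model(name): a dict with "K" (3x3 intrinsics, pixels), "cam_to_world" (4x4, takes a point from camera to world coordinates). Camera axes: x right, y down, z forward; pixel columns grow to the right and rows downward; lengths in m; the calibration is good to about 2 mm. A picture is of the moment at which its call begins: read the wrist's pose just before it. camera_model takes no time and is no camera call; for the wrist camera it gives the pose at the moment of the call.
- bot.hand_in(): hands the job in; it is judged then, once.
The state is a dict: "t": time; "q": joint angles; "dq": joint speeds; "tau": joint torques, N m; "eef_pos": TCP position; "ee_rot": TCP orientation; "contact_force": force on the tool from outside, world axes, zero at the start; "moment": the same for the moment, N m; "opening": finger opening in m; "finger_force": force on a finger pad.
Only numpy, scipy, OpenCV 4.12 (cv2) and the standard library are available. Lean on these libraries where they do the work, as an engineer would, in place of code of your own. Each camera call takes 0.05 s, during which the arm holds its last target. There are 200 camera calls.

TASK

Pick up the cabinet key by its grip and clip its snap hook onto the upright rod of the bench anchor's eye: press the sprung gate in against the rod until the rod is in the loop and the gate has snapped shut behind it. Then draw the hook gently back so that the rod pulls on the inside of the shut gate with about 5 newtons for a moment, to prove that it holds. Finally lay the clipped key down flat on the bench and let go; never push hard on the eye, and leave the things around it alone.

Things in the scene. Friction and masses are not known exactly. Their poses are not given: they have to be found in the camera images.
- clip: loose snap hook with cabinet key, about 150 g, lying flat. Origin: underside of its grip, at the centre (z = 0 on the bench); +x along the hook to its round end, +y to the gate side, +z up. Grip: ribbed grey plastic block 34 (x) x 16 (y) x 24 mm high, to be held from above across its 16 mm. The brass key blade sticks out behind it to x = -49.
- hook_bend (a point): on the hook, centre of its round end, at clip x = 75, y = 0, height 13 mm (axes as the clip's). The loop is 8 mm round steel bar: spine along clip y = -14, a half circle of radius 14 round this point, then the nose. The shut loop is open inside from y = -10 to +10 and from x = 23; in the bend an 8 mm rod's centre reaches x = 81 at most.
- nose (a point): on the hook, centre of the rounded end of its nose, at clip x = 75, y = +14, height 13 mm (axes as the clip's). The bar of 8 mm ends round here, at x = 71; the gate's free end lies just before it. An 8 mm rod passes behind the nose when its centre is at y = -6 to +6.
- gate (a joint): sprung gate, a 6 mm bar hinged at clip x = 29, y = +14, free end at x = 68. 0 shut (hard stop outward); grows inward to its stop, 0.62 rad. 1 N at the end starts it, 2.2 N is full in. A rod pressed on it at x = 54 to 65 swings it to the stop and then stands near y = 0; drawn on towards the bend it leaves the gate at x = 72 and the gate snaps shut.
- anchor: fixed bench anchor: dark slotted base plate 4 mm thick, x = -35 to 85, y = -25 to 25 mm; origin: its underside below the middle of the rod's range. The eye is clamped on its slot (along x): an upright 8 mm steel rod at y = 0, its front (-x) free, bent back to +x at 46 to 54 mm height into an aluminium block 26 x 36 x 56 mm; gap rod to block 36 mm.
- slot_mid (a point): middle of the slot on the plate's top, 4 mm above the anchor's origin, same axes. The rod's x is NOT told by this pose: it stands anywhere from 14 mm before to 14 mm behind this point, to be found by touch or sight. Its 22 mm wide foot strip tops at 7 mm height. The eye is stiff but light: over 18 N against it is damage; 5 to 8 N is plenty.
- vial: small glass vial, blue cap, 23 mm across, 44 mm high, standing; origin at its underside. Leave alone.
- bottle: white plastic reagent bottle, blue cap, 48 mm across, 87 mm high, standing; origin at its underside. Leave alone.
- beaker: glass beaker 59 x 55 mm, 67 mm high, standing; origin at its underside. Leave alone.
Things that resemble listed ones, but are neither listed nor needed, are in the scene too. Leave any purple look-alike of the clip alone.

How it is judged:
On the way, in this order (a step that is already met when the one before it is completed fails the run):
1. the eye's rod presses the gate inward (value of joint gate above 0.3 rad and contact force between gate_c0 and eye_c0 above 0.4 N), for 0.05 s.
2. the rod is inside the loop and the gate has shut behind it (x of eye_c0 in the frame of clip between 0.03 and 0.086 m and y of eye_c0 in the frame of clip between -0.0125 and 0.0085 m and value of joint gate below 0.07 rad), for 0.2 s.
3. the hook is drawn back so that the rod pulls on the inside of the shut gate with at least 3 N for a moment (all of step 2 and contact force between gate_c0 and eye_c0 above 3 N), for 0.15 s.
At the end, for the whole second after the job is handed in: the rod stands inside the hook's loop, the gate is shut (under 0.07 rad), and the key lies flat and still on the bench (origin under 6 mm high, tilt under 0.12 rad), released (all of step 2 and height (world z) of clip below 0.006 m and angle between clip's own z axis and vertical below 0.12 rad and linear speed of clip below 0.02 m/s); the robot touches nothing.
It fails at once if more than 18 N between the key with its hook and the eye (contact force between clip and eye above 18 N).
It fails at once if more than 18 N between the robot and the eye (contact force between any of the arm, the fingers and eye above 18 N).
It fails at once if the vial is moved more than 20 mm or tipped (distance of vial from where it was at the start of the episode above 0.02 m or angle between vial's own z axis and vertical above 0.4 rad).
It fails at once if the bottle is moved more than 20 mm or tipped (distance of bottle from where it was at the start of the episode above 0.02 m or angle between bottle's own z axis and vertical above 0.4 rad).
It fails at once if the beaker is moved more than 20 mm or tipped (distance of beaker from where it was at the start of the episode above 0.02 m or angle between beaker's own z axis and vertical above 0.4 rad).
It also fails if it takes over 48 s, if anything falls off the work surface, if the arm or the gripper's body presses on something with over 40 N, if the wrist force passes 120 N, or if a joint passes its speed limit or range.

## Working session

There is one attempt and no reset: what is moved stays moved. The work goes in short steps, Python scripts to look and compute and a tool call to move; the robot and the scene stay as the last step left them, time stands still between calls to the robot, and variables do not carry over. Pictures are saved under pics/ and viewed, at most 10 in all, crops included, and the job is handed in when it is done.

Besides the shell and the picture viewer there is one more tool, called after ">>>" as name([rows], argument=value, ...), one row to a line, values as JSON. apply_moves: Moves the arm, as the interface text tells. Its arguments: {"type":"object","properties":{"moves":{"type":"array"}},"required":["moves"]}

```bash
mkdir -p pics; ls; python3 - <<'E'
from workcell import bot
import cv2,numpy as np
s=bot.observe();print(s['t'],s['eef_pos'],s['ee_rot'])
for n in("scene","top"):
    im=bot.capture(n);cv2.imwrite(f'pics/{n}0.png',im[:,:,::-1])
    m=bot.camera_model(n);print(n,np.round(m['K'],1).tolist(),np.round(m['cam_to_world'],4).tolist())
E
```

```text
pics
0.0 [0.17644052 0.65074857 0.22995144] [-1.96462044e-04  1.32034836e-01  9.91244421e-01 -1.12279005e-03]
scene [[452.1, 0.0, 319.3], [0.0, 452.1, 201.5], [0.0, 0.0, 1.0]] [[0.6016, -0.4449, 0.6634, -0.4326], [-0.7985, -0.3105, 0.5158, -0.5708], [-0.0235, -0.84, -0.5421, 0.8017], [0.0, 0.0, 0.0, 1.0]]
top [[414.1, 0.0, 316.4], [0.0, 414.1, 195.1], [0.0, 0.0, 1.0]] [[0.3912, -0.8709, 0.2976, 0.0339], [-0.9203, -0.3717, 0.1219, -0.0691], [0.0045, -0.3216, -0.9469, 1.5025], [0.0, 0.0, 0.0, 1.0]]
```

View pics/top0.png

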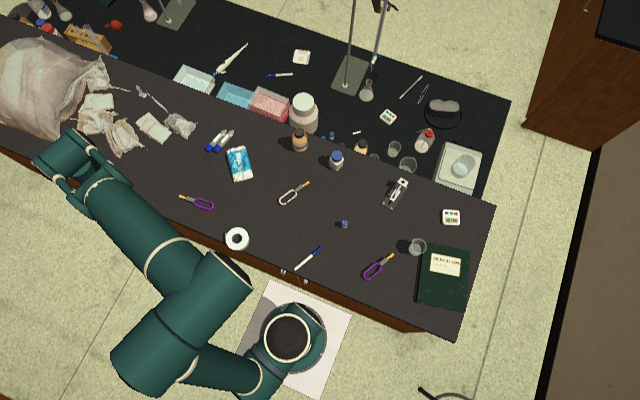

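View pics/scene0.png

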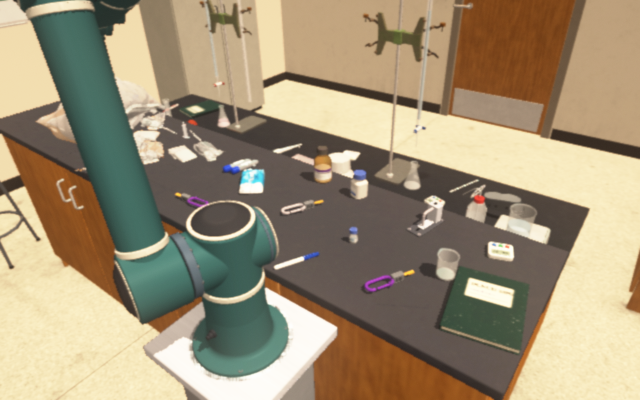

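The top view shows the silver clip near (293,192), its key end at (307,184), the anchor at (396,193), vial at (344,224), bottle at (337,158) and beaker at (417,247). I'll enlarge that area for exact pixels.

```bash
cat > h.py <<'E'
from workcell import bot
import cv2,numpy as np
from scipy.spatial.transform import Rotation as R
def px2w(name,u,v,z,m=None):
    m=m or bot.camera_model(name);K=np.array(m['K']);T=np.array(m['cam_to_world'])
    d=T[:3,:3]@np.linalg.solve(K,[u,v,1]);o=T[:3,3];return o+d*(z-o[2])/d[2]
def w2px(name,p,m=None):
    m=m or bot.camera_model(name);K=np.array(m['K']);T=np.array(m['cam_to_world'])
    c=K@(T[:3,:3].T@(np.array(p)-T[:3,3]));return c[:2]/c[2]
def tool():
    s=bot.observe();q=s['ee_rot'];return np.array(s['eef_pos']),R.from_quat([q[1],q[2],q[3],q[0]])
E
python3 - <<'E'
from h import *
im=cv2.imread('pics/top0.png')
c=cv2.resize(im[150:225,270:420],None,fx=5.3,fy=5.3,interpolation=cv2.INTER_CUBIC);cv2.imwrite('pics/c0.png',c);print(c.shape)
for n,u,v,z in(('clipkey',309,182,.01),('clipbend',283,201,.013),('anchor',396,193,.01),('vial',344,226,.01),('bottle',336,166,.01),('beaker',417,252,.01)):print(n,px2w('top',u,v,z).round(3))
E
```

```text
(398, 795, 3)
clipkey [0.541 0.17  0.01 ]
clipbend [0.431 0.229 0.013]
anchor [ 0.63  -0.153  0.01 ]
vial [ 0.432 -0.019  0.01 ]
bottle [0.643 0.1   0.01 ]
beaker [ 0.445 -0.299  0.01 ]
```

View pics/c0.png

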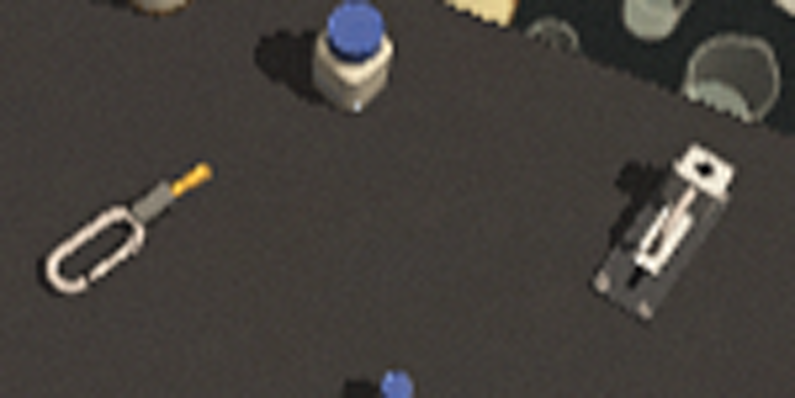

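The crop shows clip bend at crop (68,268), nose/gate gap at (92,278), key tip at (210,168). The anchor's block sits at (705,168) and the plate's front bolts at (600,285) and (645,312). The plan is to press the hook in from the anchor's front, with clip +y along anchor +x. I'll move over the clip first, turning clockwise so joint 6 stays in range.

>>> apply_moves([
  [-0.814,-0.71,0,0,0,0.5,0],
  [-0.814,-0.71,0,0,0,0.5,0],
  [-0.814,-0.71,0,0,0,0.5,0],
  [-0.814,-0.71,0,0,0,0.5,0],
  [-0.814,-0.71,0,0,0,0.5,0],
  [-0.814,-0.71,0,0,0,0.5,0],
  [-0.814,-0.71,0,0,0,0.5,0],
  [-0.814,-0.71,0,0,0,0.5,0],
  [-0.814,-0.71,0,0,0,0.5,0],
  [-0.814,-0.71,0,0,0,0.5,0],
  [-0.814,-0.71,0,0,0,0.5,0],
  [-0.814,-0.71,0,0,0,0.5,0],
])

```text
t: 1.3
eef_pos: [0.4786, 0.1983, 0.231]
ee_rot: [0.001, 0.796, 0.605, -0.0]
contact_force: [-0.8, 0.1, 0.7]
opening: 0.0855
finger_force: 0.0
```

```bash
python3 - <<'E'
from h import *
p,r=tool();print(p,r.as_matrix().round(3).tolist(),bot.observe()['q'])
m=bot.camera_model('wrist');print(np.round(m['K'],1).tolist(),np.round(m['cam_to_world'],4).tolist())
im=bot.capture('wrist');cv2.imwrite('pics/w1.png',im[:,:,::-1])
print(px2w('top',298.9,188.1,.024).round(3))
E
```

```text
[0.47858422 0.19830884 0.23095116] [[0.268, 0.963, 0.001], [0.963, -0.268, -0.002], [-0.002, 0.001, -1.0]] [ 0.34599578 -0.03449592  1.93538048 -0.00196779  1.24083851  0.61809022]
[[352.4, 0.0, 324.2], [0.0, 352.4, 194.8], [0.0, 0.0, 1.0]] [[0.9634, -0.257, -0.0762, 0.4979], [-0.2681, -0.9225, -0.2777, 0.2697], [0.0011, 0.288, -0.9576, 0.3731], [0.0, 0.0, 0.0, 1.0]]
[0.498 0.193 0.024]
```

View pics/w1.png

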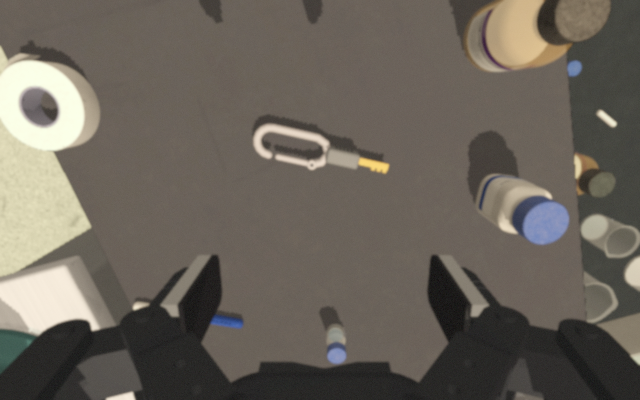

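Wrist view: bend at (257,143), grip centre (343,158), key tip (388,169), gate on the lower side. I'll fit the clip outline with an overlay.

```bash
cat >> h.py <<'E'
def clip2w(c,pts):
    x,y,a=c;pts=np.atleast_2d(pts).astype(float);o=pts.copy()
    o[:,0]=x+np.cos(a)*pts[:,0]-np.sin(a)*pts[:,1];o[:,1]=y+np.sin(a)*pts[:,0]+np.cos(a)*pts[:,1];return o
def overlay(src,cam,c,box,f,out,m):
    im=cv2.imread(src);u0,v0,u1,v1=box;k=cv2.resize(im[v0:v1,u0:u1],None,fx=f,fy=f,interpolation=cv2.INTER_CUBIC)
    t=np.linspace(-np.pi/2,np.pi/2,20)
    loop=[[.023,-.014,.013]]+[[.075+.014*np.cos(s),.014*np.sin(s),.013] for s in t]+[[.029,.014,.013]]
    g=[[x,y,.024] for x,y in((-.017,-.008),(.017,-.008),(.017,.008),(-.017,.008),(-.017,-.008))]
    for L in(loop,g,[[-.017,0,.012],[-.049,0,.012]]):
        q=np.array([(w2px(cam,p,m)-[u0,v0]+.5)*f for p in clip2w(c,np.array(L))])
        cv2.polylines(k,[q.astype(int)],False,(0,0,255),1)
    cv2.imwrite(out,k)
E
python3 - <<'E'
from h import *
m=bot.camera_model('wrist')
a=px2w('wrist',388,169,.012,m);b=px2w('wrist',254,142,.013,m);print(a,b,np.linalg.norm(a-b))
d=b-a;yaw=np.arctan2(d[1],d[0])
im=cv2.imread('pics/w1.png');hsv=cv2.cvtColor(im,cv2.COLOR_BGR2HSV)
box=(240,110,400,190);sub=im[110:190,240:400].astype(int)
bright=((sub.max(2)>130)|((sub[...,2]-sub[...,0])>60)).astype(np.uint8)
ys,xs=np.nonzero(bright);print(xs.min()+240,xs.max()+240,ys.min()+110,ys.max()+110)
g=a+ (b-a)*49/142;print(g,np.degrees(yaw))
overlay('pics/w1.png','wrist',(g[0],g[1],yaw),box,5,'pics/o1.png',m)
E
```

```text
[0.53954276 0.17667445 0.012     ] [0.41361362 0.24081223 0.013     ] 0.1413251653605368
253 389 124 173
[0.49608833 0.1988065  0.01234507] 153.00950759707624
```

View pics/o1.png

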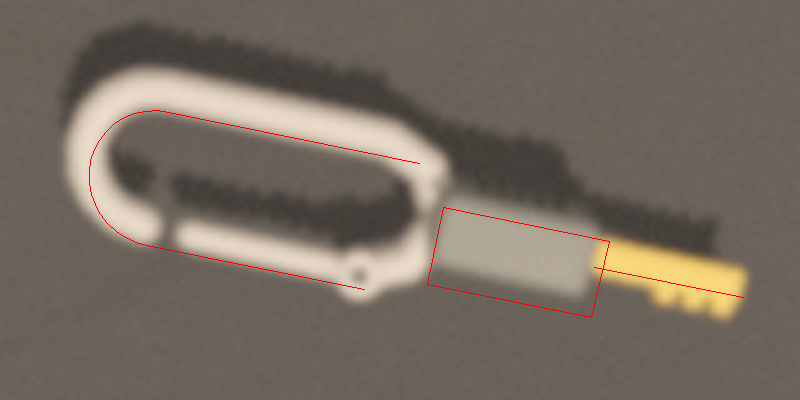

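The real clip lies about 3.3 mm toward clip −y from the overlay and is about 1° less in yaw. Corrected pose: (0.4976, 0.2017), yaw 152°. Now turn above the grip.

>>> apply_moves([
  [0.017,0.035,0.342,0,0,0.569,0],
  [0.017,0.035,0.342,0,0,0.569,0],
  [0.017,0.035,0.342,0,0,0.569,0],
  [0.017,0.035,0.342,0,0,0.569,0],
  [0.017,0.035,0.342,0,0,0.569,0],
  [0.017,0.035,0.342,0,0,0.569,0],
  [0.017,0.035,0.342,0,0,0.569,0],
  [0.017,0.035,0.342,0,0,0.569,0],
  [0.017,0.035,0.342,0,0,0.569,0],
  [0.017,0.035,0.342,0,0,0.569,0],
  [0.017,0.035,0.342,0,0,0.569,0],
  [0.017,0.035,0.342,0,0,0.569,0],
])

```text
t: 2.55
eef_pos: [0.4945, 0.2074, 0.06]
ee_rot: [0.0, 0.971, -0.24, -0.001]
contact_force: [0.7, -1.3, 0.9]
opening: 0.0854
finger_force: 0.0
```

```bash
python3 - <<'E'
from h import *
p,r=tool();print(p.round(4),r.as_matrix().round(3).tolist(),np.round(bot.observe()['q'],3),bot.observe()['t'])
m=bot.camera_model('wrist')
im=bot.capture('wrist');cv2.imwrite('pics/w2.png',im[:,:,::-1])
c=(.4976,.2017,np.radians(152));print(w2px('wrist',[.4976,.2017,.024],m))
overlay('pics/w2.png','wrist',c,(160,120,560,400),2,'pics/o2.png',m)
E
```

```text
[0.4945 0.2074 0.06  ] [[0.885, -0.466, -0.001], [-0.466, -0.885, 0.0], [-0.001, 0.0, -1.0]] [3.500e-01 1.760e-01 2.055e+00 1.000e-03 9.120e-01 2.406e+00] 2.55
[332.30907668 219.06137258]
```

View pics/o2.png

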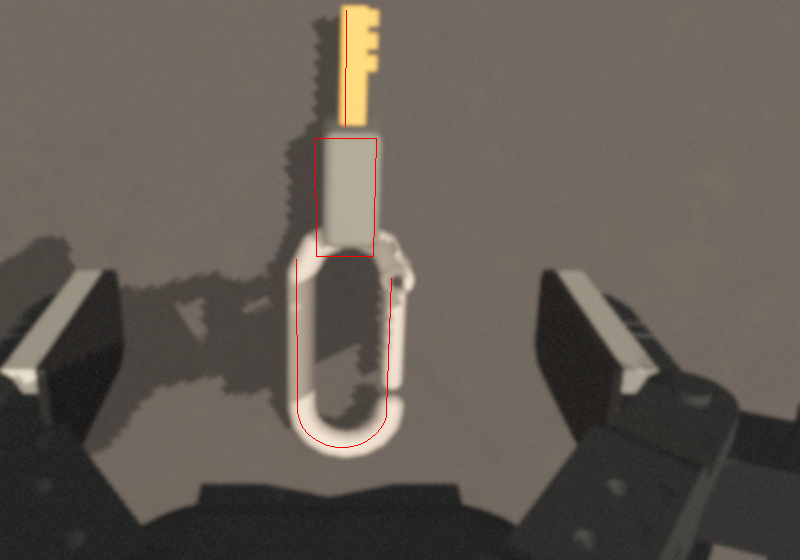

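The overlay agrees within 2 mm: the grip centre is at crop (352,190), so the clip sits about 1.7 mm further toward +y. The TCP is off by some mm, so let it settle and check.

>>> apply_moves([
  [0,0,0,0,0,0,0],
  [0,0,0,0,0,0,0],
])

```text
t: 2.8
eef_pos: [0.4951, 0.2067, 0.0601]
ee_rot: [0.0, 0.972, -0.236, -0.0]
contact_force: [0.0, 0.0, -0.3]
opening: 0.0856
finger_force: 0.0
```

```bash
cat >> h.py <<'E'
def go(target,yaw_y):  # world target TCP, yaw (deg) of tool y -> fractions
    p,r=tool();M=r.as_matrix();d=M.T@(np.array(target)-p)/.5
    z=np.radians(yaw_y);Y=np.array([np.cos(z),np.sin(z),0]);Z=np.array([0,0,-1.]);G=np.c_[np.cross(Y,Z),Y,Z]
    return p.round(4),d.round(4),((R.from_matrix(M.T@G)).as_rotvec()/np.pi).round(4)
E
python3 -c "
from h import *
print(go([.4977,.1997,.004],242),bot.observe()['q'])"
```

```text
(array([0.4951, 0.2067, 0.0601]), array([0.0111, 0.01  , 0.1122]), array([0.0001, 0.0001, 0.0036])) [3.48874232e-01 1.75735140e-01 2.05472896e+00 2.77353096e-04
 9.11564234e-01 2.39694512e+00]
```

>>> apply_moves([
  [0.011,0.01,0.05,0,0,0.0036,0],
  [0.011,0.01,0.112,0,0,0.0036,0],
  [0.011,0.01,0.112,0,0,0.0036,0],
  [0.011,0.01,0.112,0,0,0.0036,0.6],
  [0.011,0.01,0.112,0,0,0.0036,1],
  [0.011,0.01,0.112,0,0,0.0036,1],
  [0.011,0.01,0.112,0,0,0.0036,1],
  [0.011,0.01,0.112,0,0,0.0036,1],
  [0.011,0.01,0.112,0,0,0.0036,1],
  [0.011,0.01,0.112,0,0,0.0036,1],
  [0.011,0.01,0.112,0,0,0.0036,1],
  [0.011,0.01,0.112,0,0,0.0036,1],
])

```text
t: 4.0
eef_pos: [0.4993, 0.1993, 0.0055]
ee_rot: [-0.001, 0.97, -0.244, 0.001]
contact_force: [-0.8, -0.8, 6.6]
opening: 0.0144
finger_force: 60.0
```

Gripped (opening 14.4 mm, 60 N). Lift, then carry over to look at the anchor in the working orientation.

>>> apply_moves([
  [0,0,-0.1,0,0,0,1],
  [0,0,-0.2,0,0,0,1],
  [0,0,-0.3,0,0,0,1],
  [0.584,0.556,-0.39,0,0,-0.42,1],
  [0.584,0.556,-0.39,0,0,-0.42,1],
  [0.584,0.556,-0.39,0,0,-0.42,1],
  [0.584,0.556,-0.39,0,0,-0.42,1],
  [0.584,0.556,-0.39,0,0,-0.42,1],
  [0.584,0.556,-0.39,0,0,-0.42,1],
  [0.584,0.556,-0.39,0,0,-0.42,1],
  [0.584,0.556,-0.39,0,0,-0.42,1],
  [0.584,0.556,-0.39,0,0,-0.42,1],
])

```text
t: 5.2
eef_pos: [0.6244, -0.1879, 0.1992]
ee_rot: [0.001, 0.922, 0.387, -0.0]
contact_force: [-0.2, 0.8, -0.9]
opening: 0.0144
finger_force: 59.2
```

>>> apply_moves([
  [0,0,0,0,0,-0.18,1],
  [0,0,0,0,0,-0.18,1],
  [0,0,0,0,0,-0.18,1],
  [0,0,0,0,0,-0.18,1],
  [0,0,0,0,0,-0.18,1],
  [0,0,0,0,0,-0.18,1],
  [0,0,0,0,0,-0.18,1],
])

```text
t: 5.9
eef_pos: [0.6237, -0.1839, 0.1989]
ee_rot: [-0.0, 0.779, 0.626, -0.0]
contact_force: [0.2, 0.4, -1.0]
opening: 0.0145
finger_force: 59.2
```

```bash
python3 - <<'E'
from h import *
p,r=tool();print(p.round(4),r.as_matrix().round(3).tolist(),np.round(bot.observe()['q'],3),bot.observe()['t'])
m=bot.camera_model('wrist');print(np.round(m['cam_to_world'],4).tolist())
np.save('m3.npy',[np.vstack([np.c_[m['K'],[0,0,0]],[0,0,0,1]]),m['cam_to_world']])
im=bot.capture('wrist');cv2.imwrite('pics/w3.png',im[:,:,::-1])
E
```

```text
[ 0.6237 -0.1839  0.1989] [[0.215, 0.977, -0.001], [0.977, -0.215, 0.0], [0.0, -0.001, -1.0]] [-0.325  0.239  1.695  0.     1.208 -0.108] 5.9
[[0.9766, -0.206, -0.062, 0.6394], [-0.2151, -0.9357, -0.2796, -0.1119], [-0.0005, 0.2864, -0.9581, 0.3412], [0.0, 0.0, 0.0, 1.0]]
```

View pics/w3.png

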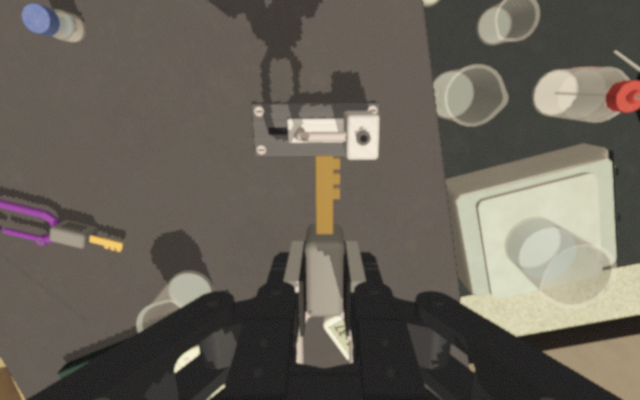

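The anchor is at (253–380, 100–160) px: front bolts at (259,111) and (261,151), block at (362,137), foot strip from about (290,130). Enlarging.

```bash
python3 - <<'E'
from h import *
im=cv2.imread('pics/w3.png');cv2.imwrite('pics/c3.png',cv2.resize(im[90:170,240:390],None,fx=5.3,fy=5.3,interpolation=cv2.INTER_CUBIC))
E
```

```text
(no output)
```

View pics/c3.png

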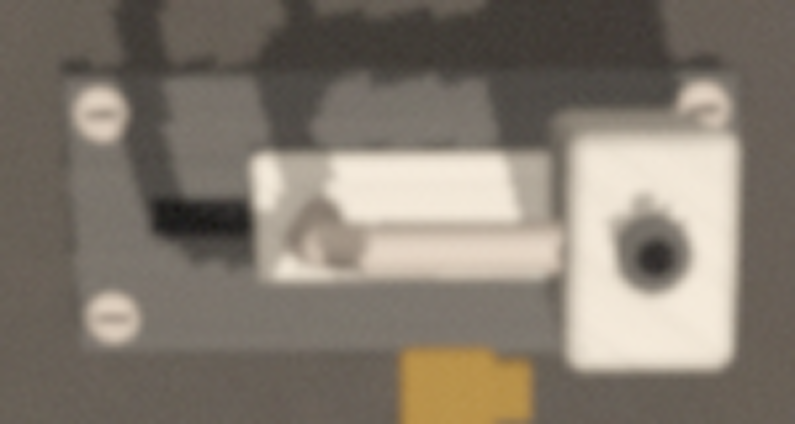

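```bash
python3 - <<'E'
from h import *
K,T=np.load('m3.npy');m=dict(K=K[:3,:3],cam_to_world=T)
f=lambda u,v,z:px2w('',240+(u+.5)/5.3-.5,90+(v+.5)/5.3-.5,z,m)[:2].round(4)
for n,u,v,z in(('TLcorner',66,72,.004),('BLcorner',84,350,.004),('TRcorner',740,68,.004),('bolt TL',100,113,.004),('bolt BL',112,318,.004),('bolt TR',706,107,.004),
 ('foot TL',252,153,.007),('foot BL',262,280,.007),('slot front',153,217,.004),('rod front',300,243,.05),('rod front lowz',300,225,.02),('bar back',560,250,.05),('bar front',370,245,.05),('blk front top',572,140,.056),('blk front bot',568,365,.056),('blk rear top',740,140,.056),('blk rear bot',735,365,.056)):print(n,f(u,v,z))
E
```

```text
TLcorner [ 0.5712 -0.1094]
BLcorner [ 0.5611 -0.1575]
TRcorner [ 0.6865 -0.1341]
bolt TL [ 0.5752 -0.1174]
bolt BL [ 0.5676 -0.1529]
bolt TR [ 0.6795 -0.1394]
foot TL [ 0.6    -0.1297]
foot BL [ 0.5963 -0.1517]
slot front [ 0.5796 -0.1369]
rod front [ 0.609  -0.1423]
rod front lowz [ 0.6065 -0.1425]
bar back [ 0.6481 -0.152 ]
bar front [ 0.6195 -0.1449]
blk front top [ 0.6529 -0.1355]
blk front bot [ 0.6456 -0.1688]
blk rear top [ 0.6774 -0.1409]
blk rear bot [ 0.6708 -0.1743]
```

```bash
python3 - <<'E'
from h import *
K,T=np.load('m3.npy');m=dict(K=K[:3,:3],cam_to_world=T)
p=np.array([.6237,-.1839]);cx=-np.array([.215,.977]);cy=np.array([.977,-.215])
for z in(.200,.206,.212):
    for u,v in((317,155),(329,155)):
        w=px2w('',u,v,z,m)[:2]-p;print(z,u,'clip x,y of key tip rel TCP',(w@cx).round(4),(w@cy).round(4))
rod=np.array([.6126,-.1434]);a=np.radians(-12);CX=np.array([np.sin(a),-np.cos(a)]);CY=np.array([np.cos(a),np.sin(a)])
t=rod-.060*CX-.036*CY;print('target',t,go([*t,.10],-12))
E
```

```text
0.2 317 clip x,y of key tip rel TCP -0.0483 -0.0032
0.2 329 clip x,y of key tip rel TCP -0.0483 0.0017
0.206 317 clip x,y of key tip rel TCP -0.0494 -0.003
0.206 329 clip x,y of key tip rel TCP -0.0494 0.0016
0.212 317 clip x,y of key tip rel TCP -0.0504 -0.0029
0.212 329 clip x,y of key tip rel TCP -0.0504 0.0015
target [ 0.58986139 -0.07722632] (array([ 0.6238, -0.184 ,  0.1991]), array([ 0.194 , -0.1121,  0.1982]), array([-0.0001, -0.    , -0.0022]))
```

The grip is centred (key tip at −49 mm as expected). Move to the pre-press position in front of the rod, then lower.

>>> apply_moves([
  [0.194,-0.112,0.1,0,0,-0.002,1],
  [0.194,-0.112,0.1,0,0,-0.002,1],
  [0.194,-0.112,0.1,0,0,-0.002,1],
  [0.194,-0.112,0.2,0,0,-0.002,1],
  [0.194,-0.112,0.26,0,0,-0.002,1],
  [0.194,-0.112,0.32,0,0,-0.002,1],
  [0.194,-0.112,0.363,0,0,-0.002,1],
  [0.194,-0.112,0.363,0,0,-0.002,1],
  [0.194,-0.112,0.363,0,0,-0.002,1],
  [0.194,-0.112,0.363,0,0,-0.002,1],
])

```text
t: 6.95
eef_pos: [0.5916, -0.0777, 0.0196]
ee_rot: [0.001, 0.777, 0.63, 0.001]
contact_force: [-0.6, -0.3, -1.2]
opening: 0.0145
finger_force: 59.2
```

```bash
python3 - <<'E'
from h import *
print(go([0.58986139,-0.07722632,.0175],-12),bot.observe()['contact_force'])
im=np.hstack([cv2.resize(bot.capture('scene')[170:270,370:490],None,fx=3.3,fy=3.3,interpolation=cv2.INTER_CUBIC),cv2.resize(bot.capture('top')[150:250,330:450],None,fx=3.3,fy=3.3,interpolation=cv2.INTER_CUBIC)])
cv2.imwrite('pics/c4.png',im[:,:,::-1])
E
```

```text
(array([ 0.5916, -0.0777,  0.0196]), array([ 0.0002, -0.0036,  0.0042]), array([ 0.001 , -0.    ,  0.0002])) [-0.60767368 -0.28368772 -1.195654  ]
```

View pics/c4.png

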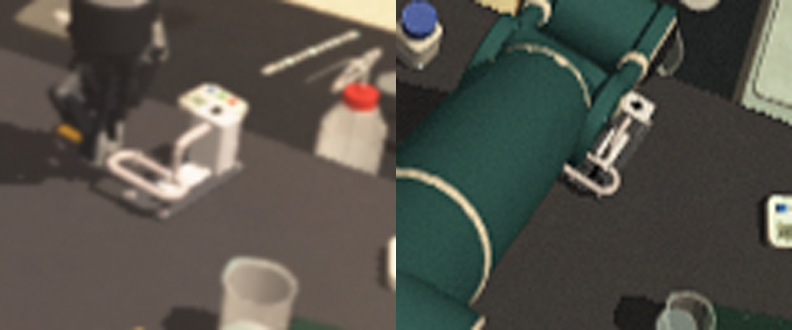

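The hook lies at mid-rod height in front of the rod with the gate facing it, as planned. Start pressing along tool +y.

>>> apply_moves([
  [0,0.006,0,0,0,0,1],
  [0,0.012,0,0,0,0,1],
  [0,0.018,0,0,0,0,1],
  [0,0.024,0,0,0,0,1],
  [0,0.03,0,0,0,0,1],
  [0,0.036,0,0,0,0,1],
  [0,0.04,0,0,0,0,1],
  [0,0.044,0,0,0,0,1],
  [0,0.044,0,0,0,0,1],
  [0,0.044,0,0,0,0,1],
])

```text
t: 8.05
eef_pos: [0.6111, -0.0818, 0.0175]
ee_rot: [-0.0, 0.777, 0.63, -0.0]
contact_force: [-1.0, 0.2, -1.8]
opening: 0.0147
finger_force: 59.2
```

```bash
cat > st.py <<'E'
from h import *
p,r=tool();rod=np.array([.6126,-.1434]);M=r.as_matrix();cy=M[:2,1];cx=-M[:2,0];d=rod-p[:2]
s=bot.observe();f=np.array(s['contact_force'])
print(s['t'],'rod in clip',(d@cx).round(4),(d@cy).round(4),'z',p[2].round(4),'F clip',(f[:2]@cx).round(2),(f[:2]@cy).round(2),f[2].round(2),'tilt',M[:,2].round(4),'mom',np.round(s['moment'],3))
E
python3 st.py
```

```text
8.05 rod in clip 0.0599 0.0142 z 0.0175 F clip 0.05 -1.03 -1.81 tilt [-8.e-04  3.e-04 -1.e+00] mom [ 0.094  0.2   -0.045]
```

>>> apply_moves([
  [0,0.004,0,0,0,0,1],
  [0,0.008,0,0,0,0,1],
  [0,0.012,0,0,0,0,1],
  [0,0.016,0,0,0,0,1],
  [0,0.016,0,0,0,0,1],
])

```text
t: 8.55
eef_pos: [0.6197, -0.0835, 0.0178]
ee_rot: [0.0, 0.777, 0.63, 0.0]
contact_force: [-1.2, 1.8, -1.2]
opening: 0.0147
finger_force: 59.2
```

```bash
python3 st.py
```

```text
8.55 rod in clip 0.0601 0.0055 z 0.0178 F clip -1.53 -1.57 -1.22 tilt [ 5.e-04  2.e-04 -1.e+00] mom [ 0.202  0.231 -0.067]
```

>>> apply_moves([
  [0,0.002,0,0,0,0,1],
  [0,0.004,0,0,0,0,1],
  [0,0.004,0,0,0,0,1],
])

```text
t: 8.85
eef_pos: [0.6213, -0.084, 0.0178]
ee_rot: [-0.0, 0.777, 0.63, 0.0]
contact_force: [-2.1, 0.8, -2.2]
opening: 0.0148
finger_force: 59.2
```

```bash
python3 st.py
```

```text
8.85 rod in clip 0.0599 0.0038 z 0.0178 F clip -0.36 -2.25 -2.21 tilt [ 1.e-04  1.e-04 -1.e+00] mom [ 0.206  0.319 -0.078]
```

>>> apply_moves([
  [0,0.002,0,0,0,0,1],
  [0,0.004,0,0,0,0,1],
  [0,0.004,0,0,0,0,1],
])

```text
t: 9.15
eef_pos: [0.6228, -0.0843, 0.0176]
ee_rot: [-0.0, 0.777, 0.63, -0.0]
contact_force: [-3.2, 1.8, -0.7]
opening: 0.0149
finger_force: 59.3
```

```bash
python3 st.py
```

```text
9.15 rod in clip 0.0599 0.0023 z 0.0176 F clip -1.07 -3.45 -0.67 tilt [-1.e-03  3.e-04 -1.e+00] mom [ 0.212  0.599 -0.207]
```

The force rise shows the gate at its stop, with the rod at y ≈ 0–1. Now draw along clip −x (tool +x) toward the bend.

>>> apply_moves([
  [0.004,0,0,0,0,0,1],
  [0.008,0,0,0,0,0,1],
  [0.012,0,0,0,0,0,1],
  [0.016,0,0,0,0,0,1],
  [0.02,0,0,0,0,0,1],
  [0.024,0,0,0,0,0,1],
  [0.028,0,0,0,0,0,1],
  [0.031,0,0,0,0,0,1],
  [0.034,0,0,0,0,0,1],
  [0.034,0,0,0,0,0,1],
  [0.034,0,0,0,0,0,1],
])

```text
t: 10.25
eef_pos: [0.6267, -0.0678, 0.0178]
ee_rot: [0.0, 0.777, 0.63, -0.0]
contact_force: [0.4, 0.3, -0.8]
opening: 0.0147
finger_force: 59.2
```

```bash
python3 st.py
```

```text
10.25 rod in clip 0.0769 0.0019 z 0.0178 F clip -0.38 0.38 -0.85 tilt [-0.e+00 -1.e-04 -1.e+00] mom [0.047 0.037 0.027]
```

Forces are zero: the rod is past the gate, which has shut. Move back so the rod stands at x≈52 behind the gate, then draw −y.

>>> apply_moves([
  [-0.008,0,0,0,0,0,1],
  [-0.016,0,0,0,0,0,1],
  [-0.024,0,0,0,0,0,1],
  [-0.032,0,0,0,0,0,1],
  [-0.04,0,0,0,0,0,1],
  [-0.05,0,0,0,0,0,1],
  [-0.05,-0.003,0,0,0,0,1],
  [-0.05,-0.006,0,0,0,0,1],
  [-0.05,-0.006,0,0,0,0,1],
])

```text
t: 11.15
eef_pos: [0.6182, -0.0915, 0.0177]
ee_rot: [-0.0, 0.777, 0.63, -0.0]
contact_force: [0.0, -0.3, -2.0]
opening: 0.0147
finger_force: 59.2
```

```bash
python3 st.py
```

```text
11.15 rod in clip 0.052 0.0053 z 0.0177 F clip 0.27 0.08 -1.96 tilt [-4.e-04  2.e-04 -1.e+00] mom [0.018 0.031 0.024]
```

>>> apply_moves([
  [0,-0.002,0,0,0,0,1],
  [0,-0.004,0,0,0,0,1],
  [0,-0.006,0,0,0,0,1],
  [0,-0.006,0,0,0,0,1],
])

```text
t: 11.55
eef_pos: [0.6155, -0.0909, 0.0177]
ee_rot: [-0.0, 0.777, 0.63, -0.0]
contact_force: [-0.5, -0.7, -0.7]
opening: 0.0148
finger_force: 59.2
```

```bash
python3 st.py
```

```text
11.55 rod in clip 0.052 0.0081 z 0.0177 F clip 0.79 -0.39 -0.67 tilt [-2.e-04  0.e+00 -1.e+00] mom [-0.01   0.027  0.003]
```

>>> apply_moves([
  [0,-0.001,0,0,0,0,1],
  [0,-0.002,0,0,0,0,1],
  [0,-0.002,0,0,0,0,1],
])

```text
t: 11.85
eef_pos: [0.6145, -0.0908, 0.0177]
ee_rot: [-0.0, 0.777, 0.63, -0.0]
contact_force: [-0.1, -0.4, -1.4]
opening: 0.0147
finger_force: 59.2
```

```bash
python3 st.py
```

```text
11.85 rod in clip 0.0519 0.009 z 0.0177 F clip 0.43 -0.0 -1.41 tilt [-2.e-04  0.e+00 -1.e+00] mom [-0.02   0.013 -0.004]
```

>>> apply_moves([
  [0,-0.001,0,0,0,0,1],
  [0,-0.002,0,0,0,0,1],
  [0,-0.002,0,0,0,0,1],
])

```text
t: 12.15
eef_pos: [0.6136, -0.0906, 0.0177]
ee_rot: [-0.0, 0.777, 0.63, -0.0]
contact_force: [-0.5, -0.0, -1.5]
opening: 0.0149
finger_force: 59.2
```

```bash
python3 st.py
```

```text
12.15 rod in clip 0.0519 0.0099 z 0.0177 F clip 0.12 -0.45 -1.55 tilt [-1.e-04 -0.e+00 -1.e+00] mom [0.013 0.002 0.019]
```

>>> apply_moves([
  [0,-0.001,0,0,0,0,1],
  [0,-0.002,0,0,0,0,1],
  [0,-0.002,0,0,0,0,1],
])

```text
t: 12.45
eef_pos: [0.6131, -0.0905, 0.0179]
ee_rot: [0.0, 0.777, 0.63, 0.0]
contact_force: [1.0, -1.2, -2.2]
opening: 0.0144
finger_force: 59.1
```

```bash
python3 st.py
```

```text
12.45 rod in clip 0.0519 0.0105 z 0.0179 F clip 0.99 1.26 -2.21 tilt [ 8.e-04 -2.e-04 -1.e+00] mom [-0.026 -0.166  0.059]
```

Contact at about 1.3 N. Continue gently.

>>> apply_moves([
  [0,-0.001,0,0,0,0,1],
  [0,-0.002,0,0,0,0,1],
  [0,-0.002,0,0,0,0,1],
])

```text
t: 12.75
eef_pos: [0.6127, -0.0904, 0.0181]
ee_rot: [0.001, 0.777, 0.63, 0.001]
contact_force: [3.8, -1.9, -3.7]
opening: 0.0148
finger_force: 59.0
```

```bash
python3 st.py
```

```text
12.75 rod in clip 0.0518 0.0109 z 0.0181 F clip 1.11 4.11 -3.66 tilt [ 2.e-03 -5.e-04 -1.e+00] mom [-0.066 -0.595  0.215]
```

>>> apply_moves([
  [0,-0.001,0,0,0,0,1],
  [0,-0.001,0,0,0,0,1],
  [0,-0.001,0,0,0,0,1],
  [0,-0.001,0,0,0,0,1],
])

```text
t: 13.15
eef_pos: [0.6124, -0.0904, 0.0182]
ee_rot: [0.001, 0.777, 0.63, 0.001]
contact_force: [4.9, -1.9, -3.9]
opening: 0.0144
finger_force: 59.0
```

```bash
python3 st.py
```

```text
13.15 rod in clip 0.0518 0.0111 z 0.0182 F clip 0.87 5.22 -3.89 tilt [ 2.4e-03 -6.0e-04 -1.0e+00] mom [-0.067 -0.848  0.287]
```

A pull of 5.2 N was held. Relieve it, centre the rod, lower to the bench.

>>> apply_moves([
  [0,0.004,0,0,0,0,1],
  [0,0.009,0,0,0,0,1],
  [0,0.014,0,0,0,0,1],
  [0.01,0.014,0,0,0,0,1],
  [0.02,0.014,0.004,0,0,0,1],
  [0.02,0.014,0.008,0,0,0,1],
  [0.02,0.014,0.012,0,0,0,1],
  [0.02,0.014,0.016,0,0,0,1],
  [0.02,0.014,0.02,0,0,0,1],
  [0.02,0.014,0.022,0,0,0,1],
  [0.02,0.014,0.022,0,0,0,1],
])

```text
t: 14.25
eef_pos: [0.6199, -0.0818, 0.0065]
ee_rot: [-0.0, 0.777, 0.63, -0.0]
contact_force: [-0.3, 0.2, -1.0]
opening: 0.0144
finger_force: 59.3
```

```bash
python3 st.py
```

```text
14.25 rod in clip 0.0618 0.0056 z 0.0065 F clip -0.16 -0.3 -1.0 tilt [-5.e-04  1.e-04 -1.e+00] mom [0.016 0.003 0.002]
```

>>> apply_moves([
  [0,0,0.001,0,0,0,1],
  [0,0,0.002,0,0,0,1],
  [0,0,0.002,0,0,0,1],
  [0,0,0.002,0,0,0,0.8],
  [0,0,0.002,0,0,0,0.6],
  [0,0,0.002,0,0,0,0.5],
  [0,0,0.002,0,0,0,0.5],
  [0,0,0.002,0,0,0,0.5],
])

```text
t: 15.05
eef_pos: [0.6203, -0.0817, 0.0059]
ee_rot: [0.0, 0.777, 0.63, 0.0]
contact_force: [0.5, -0.4, -0.3]
opening: 0.0425
finger_force: 0.0
```

>>> apply_moves([
  [0,0,-0.02,0,0,0,0.4],
  [0,0,-0.05,0,0,0,0.4],
  [0,0,-0.1,0,0,0,0.4],
  [0,0,-0.2,0,0,0,0.4],
  [0,0,-0.3,0,0,0,0.4],
  [0.2,0,-0.35,0,0,0,0.4],
  [0.3,0,-0.35,0,0,0,0.4],
  [0.3,0,-0.35,0,0,0,0.4],
  [0.3,0,-0.35,0,0,0,0.4],
])

```text
t: 15.95
eef_pos: [0.6532, 0.0707, 0.1845]
ee_rot: [0.001, 0.775, 0.632, 0.003]
contact_force: [-0.3, -0.6, -0.3]
opening: 0.0514
finger_force: 0.0
```

```bash
python3 - <<'E'
from h import *
im=np.hstack([cv2.resize(bot.capture('scene')[170:270,370:490],None,fx=3.3,fy=3.3,interpolation=cv2.INTER_CUBIC),cv2.resize(bot.capture('top')[150:250,330:450],None,fx=3.3,fy=3.3,interpolation=cv2.INTER_CUBIC)])
cv2.imwrite('pics/c5.png',im[:,:,::-1])
E
```

```text
(no output)
```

View pics/c5.png

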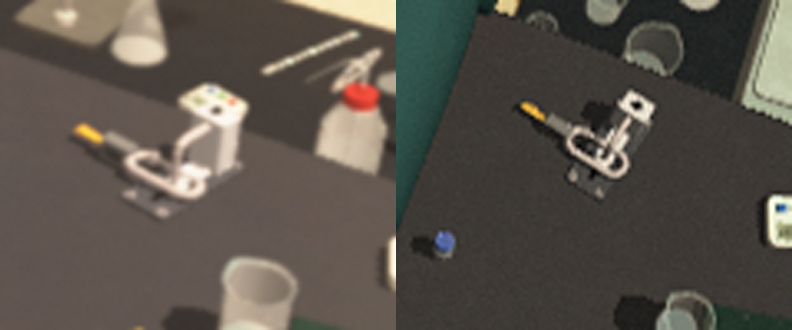

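The picture shows the key lying flat with the rod inside the closed loop (left crop about (180,170)). The vial and beaker stand undisturbed, and the gripper is clear.

>>> apply_moves([
  [0,0,0,0,0,0,0.4],
  [0,0,0,0,0,0,0.4],
  [0,0,0,0,0,0,0.4],
])

```text
t: 16.35
eef_pos: [0.6509, 0.0635, 0.1806]
ee_rot: [-0.0, 0.777, 0.629, -0.0]
contact_force: [-0.4, -1.1, 0.1]
opening: 0.0513
finger_force: 0.0
```

```bash
python3 -c "
from workcell import bot
print(bot.hand_in())"
```

```text
the job is handed in; nothing more can be done
None
```

The hook is clipped onto the rod with the gate shut, the pull was held at about 5.2 N, and the key lies flat and released on the bench; I handed the job in at about 16 s of the 48 s, and no verdict came back.

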